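# Make the dough roller safe: toggles off, R-clip through the axle

## Robot

A 7-joint arm with a two-finger parallel gripper is mounted at the origin on a cart in front of the work surface, level with it; the furniture and walls round the work are solid. World frame = base frame: x ahead of the robot, y to its left, z up, the work surface at z = 0. Lengths are in mm, angles in rad, forces in N, time in s.
With the tool pointing down it reaches from about 400 to 850 mm from the base axis. Payload 4.4 kg.
Tool frame: the origin (TCP) lies midway between the tips of the shut fingers; the grasp point (between the pads) lies 19 mm behind it; z points along the fingers, y is the line along which they close (so a half turn about z gives the same grasp; the last joint's range is limited). The gripper opens to 94 mm and grips with 3 to 60 N. Pads are 16 mm wide; open, the fingers measure 119 mm over their backs; the gripper's body (75 mm by 177 mm) begins 78 mm behind the grasp point.
Start: joints at [1.248, 0.628, 0.038, 1.517, -0.027, 0.996, -0.02], TCP at [165.12, -628.692, 205.478] pointing down, gripper open.
Joint ranges: [-3.06, 3.06], [-0.37, 2.12], [-1.25, 1.32], [0.18, 2.47], [-1.1, 4.24], [0.23, 1.98], [-2.94, 2.94]. Speed limits (rad/s): [2.57, 2.57, 3.14, 3.14, 3.14, 3.14, 3.14].

## Interface

Orientations are given as a unit quaternion [w, x, y, z].
In Python, from station import ctrl gives the robot as it stands. Calls block until the motion is done:
- ctrl.reach(position, orientation): joint-space move of the TCP to a pose.
- ctrl.move_straight(position, max_speed=150, rot=None, until_force=None): straight line of the TCP; rot=None keeps the orientation; max_speed is the mean speed in mm/s. With until_force (N) it stops when the force on the tool has changed by that much, and returns True; else False.
- ctrl.move_j(angles): joint-space move.
- ctrl.gripper_to(opening, effort=None): finger opening in mm; effort is the grip in N (None keeps the last); returns when the fingers have stopped.
- ctrl.sleep(seconds).
- ctrl.solve_ik(position, orientation): joint angles nearest the present ones, or None.
- ctrl.snapshot(name): name is "side" or "top"; returns the picture (400x640x3 uint8, red, green, blue); there is no depth.
- ctrl.camera_model(name): a dict with "fx", "fy", "cx", "cy" (pixels), "camera_from_world" (4x4, takes a point from world to camera coordinates). Camera axes: x right, y down, z forward; pixel columns grow to the right and rows downward; lengths in mm; the calibration is good to about 2 mm. A picture is of the moment at which its call begins. camera_model takes no time and is no camera call.
A pose or a line that the arm cannot do raises ctrl.PlanningError and nothing moves.
- ctrl.close_job(): hands the job in; it is judged then, once.
Readings, each from a call of its own:
- ctrl.read_t(): time.
- ctrl.read_joint_positions(): joint angles.
- ctrl.read_dq(): joint speeds.
- ctrl.read_effort(): joint torques, N m.
- ctrl.read_eef_pos(): TCP position.
- ctrl.read_orientation(): TCP orientation.
- ctrl.read_ft_force(): force on the tool from outside, world axes, zero at the start.
- ctrl.read_torque(): the same for the moment, N m.
- ctrl.read_finger_gap(): finger opening in mm.
- ctrl.read_grip_force(): force on a finger pad.
Only numpy, scipy, OpenCV 4.12 (cv2) and the standard library are available. Lean on these libraries where they do the work, as an engineer would, in place of code of your own. Each camera call takes 0.05 s, during which the arm holds its last target. There are 200 camera calls.

## Task

Make the bench dough roller safe for cleaning. First switch off all four toggles on its front box by sweeping them over to the right, towards the side where the bare axle end sticks out; then take the R-clip out of its wooden rest and push its straight leg through the cross-hole in that axle end until the bow springs over the axle and the clip is fully home, and let go. Leave the other things on the counter where they are.

Things in the scene. Friction and masses are not known exactly. Their poses are not given: they have to be found in the camera images.
- dough_roller: Bench dough roller, fixed: steel base 180 x 170 mm, two white cheeks 138 mm high, 90 mm deep, outer faces 65 mm either side of the middle, a beech roller between, and along the front (-x) a grey control box 55 mm deep, 170 mm wide, top at 55 mm, middle line at x = -86.5 mm. Origin on the counter under its middle; x away from the operator, y to the left along the rollers, z up.
- axle: Bare axle end, fixed: steel pin, 24 mm across, level, sticking 82 mm out of the right-hand (-y) cheek, with a 8.6 x 8.6 mm cross-hole through its diameter 55 mm from the cheek. Origin: middle of the hole, 100 mm above the counter. z runs along the hole to its upper mouth, leaning 35 degrees from vertical towards the operator (roller's -x); y along the pin towards the cheek.
- r_clip: Loose R-clip of 6 mm steel wire, 113 mm long, about 90 g. Origin: middle of its double coil (30 mm outside diameter, 12 mm thick along y; grip it there, across y). The straight leg runs along -z at x = -12 mm to a round end at z = -98 mm. The wavy bow lies beside it on the +x side, in the plane y = 0: throat at z = -71 mm, then a flare to x = 9, z = -91 mm.
- clip_seat (a point): Point on the straight leg (clip x = -12, z = -55 mm) that lies in the middle of the cross-hole when the clip is fully home, its flat (xz plane) square to the pin, bow on either side of the pin. Over the last 20 mm the throat rides over the pin (push of roughly 8 to 20 N, falling away as it snaps behind it).
- clip_tip (a point): Rounded end of the straight leg.
- clip_bow (a joint): How far the sprung bow is opened, rad, about the coil's middle: 0 at rest, about 0.1 while the throat rides over the pin, back near 0 when it has sprung over; spring 9 N m/rad.
- clip_rest: Beech block, fixed, 66 x 58 mm, 90 mm high, with an 8.5 mm wide slit along its x in the top, in which the clip's legs hang; the coil lies on the top face (its middle 15 mm above), clip z up, clip x along the block's x. The clip comes out straight up, by 90 mm. Origin under the middle of the block.
- bank_start (a point): Pivot of the first (leftmost) toggle, on the box's middle line, 58 mm above the counter. The four toggles stand 30 mm apart along the roller's y. A finger drawn along the bank from left to right with its end 24 to 35 mm above the pivots swings each lever over and passes above it.
- bank_end (a point): Pivot of the last (rightmost) toggle, 58 mm above the counter.
- toggle_0 (a joint): Leftmost toggle, an 8 mm thick steel lever, 40 mm from pivot to rounded end. 0 = on, leaning 15 degrees to the left (roller's +y); grows as it is swung to the right; 0.7 rad or more = off; stop at 1.31 rad (60 degrees to the right). It stays where it is left.
- toggle_1 (a joint): Second toggle from the left, same values.
- toggle_2 (a joint): Third toggle from the left, same values.
- toggle_3 (a joint): Rightmost toggle, same values.
- ring_cutter: Bystander: plain steel ring cutter, 66 mm across, 32 mm high, loose; leave it alone.
- dough_a: Bystander: piece of dough, 42 x 46 x 12 mm, loose; leave it alone.
- dough_b: Bystander: piece of dough, 39 x 47 x 14 mm, loose; leave it alone.
- spice_jar: Bystander: spice jar, 45 mm across, 105 mm high, loose; leave it alone.
There are look-alikes about, which are no part of the job. Leave any pink look-alike of the r_clip alone.

How it is judged:
By the outcome, as a careful person would: the job done as asked, in the order asked, and still so for the second after the job is handed in, with the robot touching nothing.
It also fails if it takes over 48 s, if anything falls off the work surface, if the arm or the gripper's body presses on something with over 40 N, if the wrist force passes 120 N, or if a joint passes its speed limit or range.

## Working session

There is one attempt and no reset: what is moved stays moved. The work goes in short steps, each a Python script; the robot and the scene stay as the last script left them, time stands still between calls to the robot, and variables do not carry over. Pictures are saved under pics/ and viewed, at most 10 in all, crops included, and the job is handed in when it is done.

```bash
ls; mkdir -p pics; python3 - <<'E'
from station import ctrl
import cv2, numpy as np
for n in("side","top"):
    im=ctrl.snapshot(n); cv2.imwrite(f"pics/{n}0.png",im[:,:,::-1])
    m=ctrl.camera_model(n); T=np.array(m["camera_from_world"]); print(n,m["fx"],m["cx"],m["cy"],T.round(3).tolist(), (-T[:3,:3].T@T[:3,3]).round())
print(ctrl.read_t(),ctrl.read_orientation())
E
```

```text
pics
side 489.37930581213436 320.70823429339447 196.92038283716576 [[0.94, -0.341, 0.013, -554.924], [-0.201, -0.584, -0.786, 94.599], [0.276, 0.736, -0.618, 1009.162], [0.0, 0.0, 0.0, 1.0]] [ 263. -877.  705.]
top 517.4899771584356 314.8544168527056 202.28194962247667 [[0.013, -1.0, 0.004, -168.704], [-0.968, -0.014, -0.252, 563.095], [0.252, -0.0, -0.968, 1011.823], [0.0, 0.0, 0.0, 1.0]] [ 292. -160. 1122.]
0.1 [-8.27400806e-04  9.91766178e-01  1.28059160e-01 -1.20979632e-04]
```

View pics/side0.png

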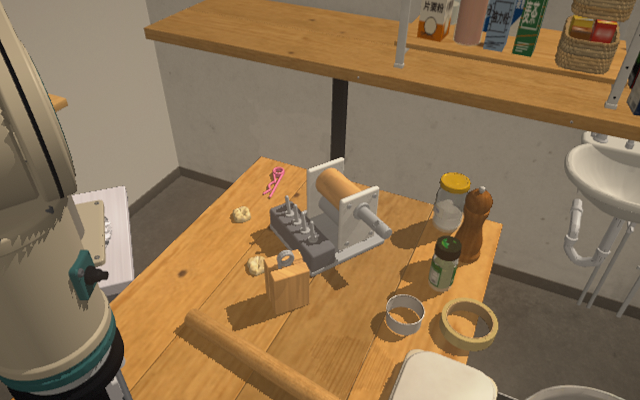

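View pics/top0.png

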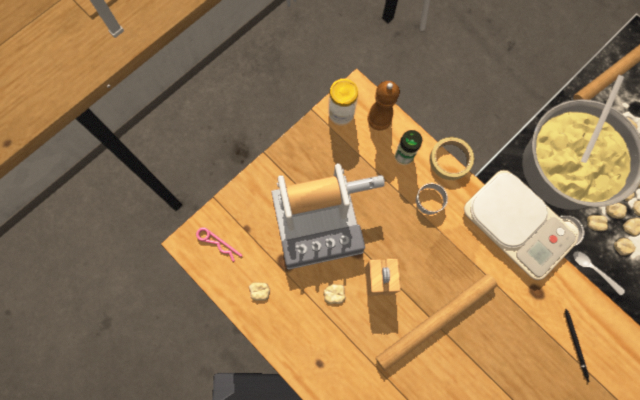

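The side view shows the steel clip in the wooden rest at (287,258) and the roller at (325,220) with its axle end at about (375,228). In the top view the clip is at (386,273), the axle tip at (380,182), and the toggles run from (301,249) to (345,239). Clip candidates are the steel clip in the rest, top (386,273), and the pink look-alike, top (218,243) and side (275,180), so I choose the steel one. Next I'll check that choice in a close crop.

```bash
python3 - <<'E'
import cv2, numpy as np
t=cv2.imread("pics/top0.png")[160:300,265:415]; s=cv2.imread("pics/side0.png")[150:320,250:400]
cv2.imwrite("pics/tc.png",cv2.resize(t,(750,560*750//600)[:1]+(700,) if 0 else (640,597),interpolation=cv2.INTER_CUBIC))
cv2.imwrite("pics/sc.png",cv2.resize(s,None,fx=3.5,fy=3.5,interpolation=cv2.INTER_CUBIC))
E
```

```text
(no output)
```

View pics/tc.png

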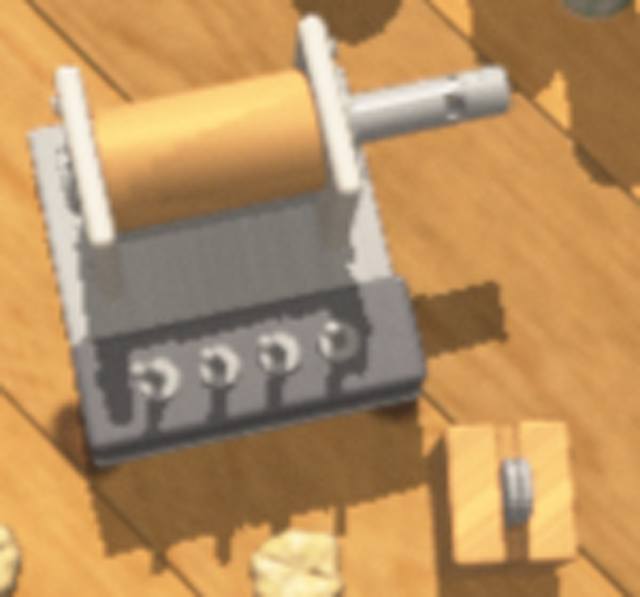

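View pics/sc.png

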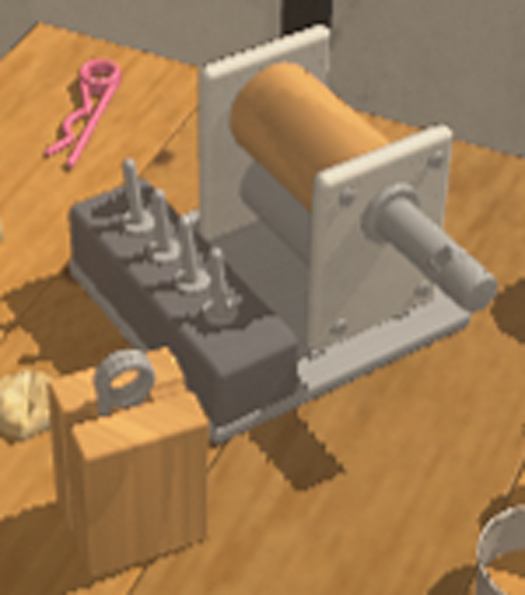

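The crops confirm the choice: the steel coil sits in the slit of the beech rest, at top crop (517,490). The axle's cross-hole is visible at top crop (457,98) and side crop (444,257). Next I'll cast rays onto known heights and compare the results with the sizes given.

```bash
cat > h.py <<'E'
from station import ctrl
import numpy as np, cv2
def ray(n,p):
    m=ctrl.camera_model(n);T=np.array(m["camera_from_world"]);R=T[:3,:3]
    d=R.T@np.array([(p[0]-m["cx"])/m["fx"],(p[1]-m["cy"])/m["fy"],1]); return -R.T@T[:3,3],d/np.linalg.norm(d)
def onz(n,p,z):
    o,d=ray(n,p); return o+d*(z-o[2])/d[2]
def tri(pt,ps):
    (o1,d1),(o2,d2)=ray("top",pt),ray("side",ps)
    s,t=np.linalg.lstsq(np.c_[d1,-d2],o2-o1,rcond=None)[0]
    a,b=o1+s*d1,o2+t*d2; return (a+b)/2,np.linalg.norm(a-b)
def proj(n,P):
    m=ctrl.camera_model(n);T=np.array(m["camera_from_world"]);c=T[:3,:3]@P+T[:3,3]
    return np.array([m["fx"]*c[0]/c[2]+m["cx"],m["fy"]*c[1]/c[2]+m["cy"]])
def quat(M):
    from scipy.spatial.transform import Rotation as R
    q=R.from_matrix(M).as_quat(); return [q[3],q[0],q[1],q[2]]
def save(n,name,box=None,f=1):
    im=ctrl.snapshot(n)[:,:,::-1]
    if box: im=im[box[1]:box[3],box[0]:box[2]]
    cv2.imwrite("pics/"+name,cv2.resize(im,None,fx=f,fy=f,interpolation=cv2.INTER_CUBIC))
E
python3 - <<'E'
from h import *
tc=lambda x,y:(265+x/4.267-.4,160+y/4.264-.4)
sc=lambda x,y:(250+x/3.5-.36,150+y/3.5-.36)
np.set_printoptions(precision=1,suppress=True)
C=[onz("top",tc(*p),138) for p in((90,243),(357,192),(325,18),(57,70))]
print("cheek",*C); print([np.linalg.norm(C[i]-C[i-1]) for i in range(4)])
print("side RF,RB,LF",onz("side",sc(318,186),138),onz("side",sc(450,129),138),onz("side",sc(203,70),138))
print("hole",tri(tc(455,98),sc(443,257)))
B=[onz("top",tc(*p),90) for p in((455,563),(578,560),(570,423),(447,427))]
print("block",*B,np.mean(B,0)); print([np.linalg.norm(B[i]-B[i-1]) for i in range(4)])
print("side block top LF, RF", onz("side",sc(83,462),90),onz("side",sc(208,425),90))
print("coil",tri(tc(517,490),sc(126,378)),onz("top",tc(517,487),118))
for p in((157,379),(220,367),(278,353),(340,340)): print("tog",onz("top",tc(*p),96))
for p in((130,162),(160,193),(187,216),(217,252)): print("togtip side",onz("side",sc(*p),96))
E
```

```text
cheek [ 518.6 -104.5  138. ] [ 544.5 -226.6  138. ] [ 628.7 -211.8  138. ] [601.3 -86.8 138. ]
[np.float64(84.47566931351777), np.float64(124.81435530039101), np.float64(85.48226547903178), np.float64(127.97245793659212)]
side RF,RB,LF [ 544.1 -229.5  138. ] [ 631.7 -206.6  138. ] [ 520.9 -108.8  138. ]
hole (array([ 598.2, -275.3,  110.8]), np.float64(0.6350499321389764))
block [ 380.2 -274.6   90. ] [ 382.4 -331.5   90. ] [ 446.1 -329.5   90. ] [ 443.4 -271.7   90. ] [ 413.  -301.8   90. ]
[np.float64(63.21755392391511), np.float64(56.97089158269143), np.float64(63.72479970372116), np.float64(57.89290239193267)]
side block top LF, RF [ 384.6 -332.8   90. ] [ 448.4 -329.7   90. ]
coil (array([ 414. , -301.9,  106.6]), np.float64(3.2994146290221518)) [ 412.4 -300.1  118. ]
tog [ 463.3 -135.3   96. ]
tog [ 469.4 -164.8   96. ]
tog [ 476.4 -192.    96. ]
tog [ 483.1 -221.2   96. ]
togtip side [ 470.6 -125.7   96. ]
togtip side [ 478.4 -158.4   96. ]
togtip side [ 486.4 -182.5   96. ]
togtip side [ 492.2 -216.6   96. ]
```

Roller centre comes out near (573,-157) with yaw about 12.7°. The toggle row's midpoint is near (485,-179) and the coil is at (413,-302). Cheek, block and toggle sizes agree within a few mm. Now I'll sweep the toggles.

```bash
cat >> h.py <<'E'
yaw=np.radians(12.7); X=np.array([np.cos(yaw),np.sin(yaw),0]); Y=np.array([-np.sin(yaw),np.cos(yaw),0]); Z=np.array([0,0,1.])
E
python3 - <<'E'
from h import *
q=quat(np.c_[X,-Y,-Z]); mid=np.array([485,-179,0.])
ctrl.gripper_to(0)
s=mid+88*Y; e=mid-100*Y
ctrl.reach(s+200*Z,q)
ctrl.move_straight(s+86*Z,max_speed=200)
print(ctrl.read_t(),ctrl.read_eef_pos(),ctrl.read_ft_force())
print(ctrl.move_straight(e+86*Z,max_speed=110,until_force=60),ctrl.read_ft_force(),ctrl.read_eef_pos())
ctrl.move_straight(e+170*Z,max_speed=250)
ctrl.gripper_to(40)
ctrl.reach([413,-302,170],quat(np.c_[[1,.04,0],[.04,-1,0],-Z]))
print(ctrl.read_t())
save("side","s1.png",(230,130,400,300),3.5)
E
```

```text
4.4333 [466.12103315 -93.57644001  86.37246856] [ 0.5169426  -0.73872594 -0.47887535]
True [-8.66087093  9.79450538 41.10528359] [ 472.00978204 -118.90215985   91.00466506]
7.1667
```

View pics/s1.png

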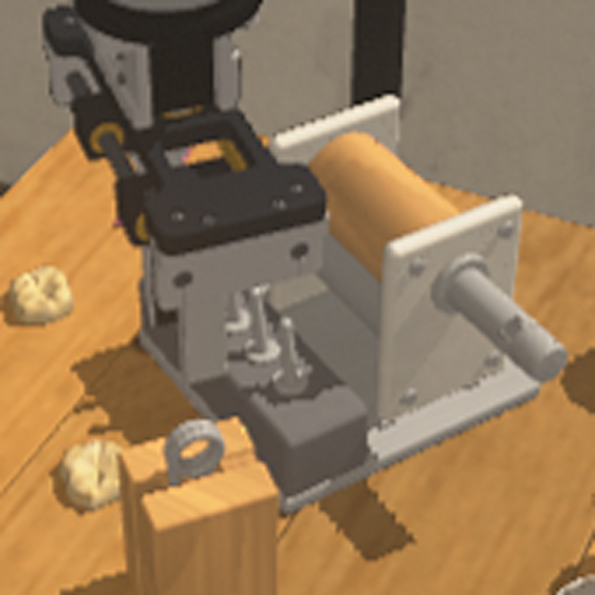

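The picture shows the gripper still standing over the left toggles, so the later moves seem not to have run as commanded. I'll read the state before doing anything else.

```bash
python3 - <<'E'
from h import *
for f in("t","joint_positions","dq","effort","eef_pos","orientation","ft_force","finger_gap","grip_force"): print(f,np.round(getattr(ctrl,"read_"+f)(),3))
save("top","t1.png",(255,140,415,300),3.5)
E
```

```text
t 7.217
joint_positions [ 0.599  0.479 -0.033  1.937  0.022  0.724 -0.977]
dq [-0.017  0.012 -0.015 -0.02   0.001  0.001  0.001]
effort [ 9.1400e-01 -4.3719e+01  7.9000e-01 -1.4238e+01  3.3000e-02  2.6000e-02
 -3.0000e-03]
eef_pos [ 413.892 -302.093  170.359]
orientation [0.    1.    0.02  0.001]
ft_force [ 0.369  0.562 -0.342]
finger_gap 39.847
grip_force 0.0
```

View pics/t1.png

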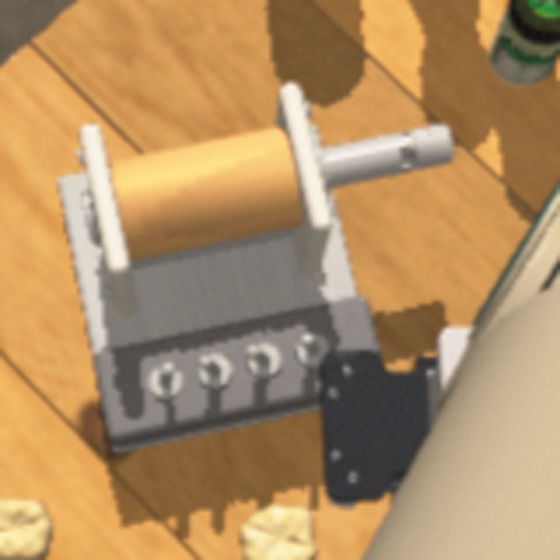

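The gripper is where I sent it, over the clip at (413.9,-302.1,170). It only hides the left toggles in the side view. The sweep stopped on the force limit at the first lever, and all four toggles look unmoved in the top view, at (165,381) to (312,350). I'll retry it slowly and log the forces.

```bash
python3 - <<'E'
from h import *
np.set_printoptions(precision=1,suppress=True)
q=quat(np.c_[X,-Y,-Z]); mid=np.array([485,-179,0.]); h=87
ctrl.gripper_to(0)
ctrl.reach(mid+84*Y+140*Z,q); ctrl.move_straight(mid+84*Y+h*Z,max_speed=200)
for y in range(76,40,-4):
    r=ctrl.move_straight(mid+y*Y+h*Z,max_speed=60,until_force=35)
    p=ctrl.read_eef_pos()-mid; f=ctrl.read_ft_force()
    print(y,r,p@X,p@Y,p[2],"F",f@X,f@Y,f[2])
    if r: break
print(ctrl.read_t(),ctrl.read_finger_gap(), ctrl.read_orientation())
save("side","s2.png",(230,130,400,300),3.5)
E
```

```text
76 False 0.5968576487823363 74.74591970346651 87.97806511594 F -0.9056075258881494 -0.4004495316633516 0.298262270354021
72 False 0.1629951264276226 71.67314368972164 87.26930507047634 F 0.15596292384398885 0.3161309417953035 -0.4646038362936371
68 False -0.017396067436315832 67.73411033219568 86.97777199763485 F 0.18341168075623368 0.14725126767588465 0.012486153264711513
64 False -0.0466057277531533 63.70270313115341 86.96347196435728 F 0.09395198036609906 -0.11082179142257156 -0.25171128409515187
60 False -0.001647286581542673 59.659272714117925 86.98392367375469 F 1.1357943757607463 -0.30635303767450833 -0.4308454351984937
56 False 0.06531736880946859 55.67619093443238 87.04733699968307 F -0.45230126551241845 0.38577744808116443 -0.0880106145342088
52 False -0.005755505109426906 51.65419155961913 86.98726833344843 F -0.6508401072625616 -0.04740414991420025 -0.23971707302904469
48 False -0.007583406181478125 47.634937809673296 86.99844525413641 F 0.8613940300300639 0.08508182871895001 -0.4195922771181073
44 False -0.03920667484483431 43.62958927971379 86.98069417924724 F 0.3074326894246036 1.0355735777646367 0.605413619301075
11.575 0.45646625686268966 [0.  1.  0.1 0. ]
```

View pics/s2.png

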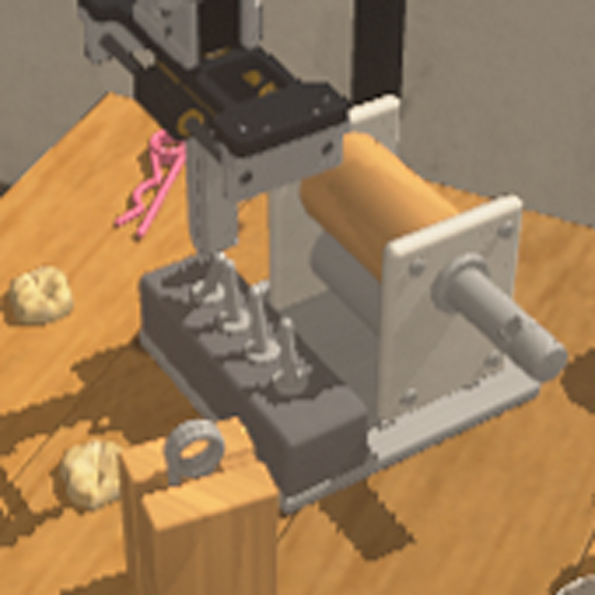

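The side view shows lever 0's tip now at (218,255), about 18 mm right of where it was, so the first pass did push it part way. The finger is just touching it. I'll carry on slowly from here.

```bash
python3 - <<'E'
from h import *
np.set_printoptions(precision=1,suppress=True)
mid=np.array([485,-179,0.]); h=87
for y in range(36,-4,-5):
    r=ctrl.move_straight(mid+y*Y+h*Z,max_speed=50,until_force=70)
    p=ctrl.read_eef_pos()-mid; f=ctrl.read_ft_force()
    print(y,r,np.array([p@X,p@Y,p[2],f@X,f@Y,f[2]]))
    if r: break
print(ctrl.read_t(),ctrl.read_torque())
E
```

```text
36 False [ 0.2 35.7 87.9 -1.2  2.3 13.1]
31 False [ 0.4 31.2 89.5 -4.   5.6 27.5]
26 False [ 1.  24.9 88.2  0.9  1.5  3.1]
21 False [-0.  20.  86.9  0.1  0.3  0.8]
16 False [-0.4 15.7 86.6 -0.  -0.7 -0.5]
11 False [-0.1 10.7 86.9 -0.1  0.4  0.5]
6 False [ 0.2  6.2 88.1 -1.6  3.3 11.4]
1 False [ 0.3  1.3 89.  -3.6  4.7 18.5]
13.6833 [ 0.6  1.  -0. ]
```

The levers swing over with up to about 30 N upward as the finger passes. I'll finish the sweep and look from both sides.

```bash
python3 - <<'E'
from h import *
np.set_printoptions(precision=1,suppress=True)
mid=np.array([485,-179,0.]); h=88
for y in (-30,-60,-85):
    r=ctrl.move_straight(mid+y*Y+h*Z,max_speed=60,until_force=90)
    p=ctrl.read_eef_pos()-mid; f=ctrl.read_ft_force()
    print(y,r,np.array([p@X,p@Y,p[2],f@X,f@Y,f[2]]))
    if r: break
ctrl.move_straight(mid-85*Y+170*Z,max_speed=250)
ctrl.gripper_to(40)
ctrl.reach([413,-302,150],quat(np.c_[[1,.04,0],[.04,-1,0],-Z]))
print(ctrl.read_t())
a=ctrl.snapshot("side")[150:270,250:370,::-1]; b=ctrl.snapshot("top")[210:290,280:400,::-1]
cv2.imwrite("pics/c2.png",cv2.resize(np.vstack([a,b]),None,fx=3,fy=3,interpolation=cv2.INTER_CUBIC))
E
```

```text
-30 False [  0.  -29.   92.   -7.3  11.3  39.8]
-60 False [ -0.6 -59.8  87.2  -0.9  -1.3  -1.8]
-85 False [ -0.2 -85.1  87.9   0.7   0.    0.3]
17.3
```

View pics/c2.png

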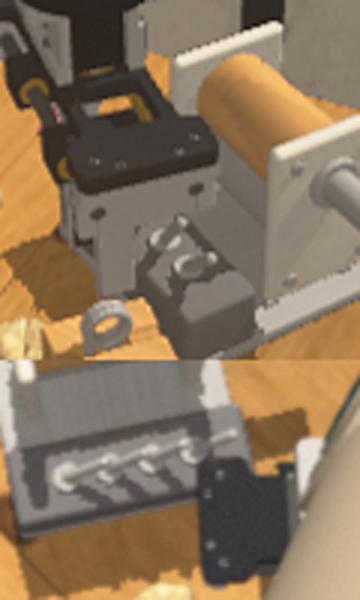

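All four levers now lean far over to the right, in both the side view and the top view. Next I'll grasp the clip, lift it and bring it to a stand-off in front of the hole.

```bash
cat >> h.py <<'E'
a=np.radians(35); xa=np.cos(a)*X+np.sin(a)*Z; za=-np.sin(a)*X+np.cos(a)*Z
qi=quat(np.c_[xa,-Y,-za]); hole=np.array([604,-274,100.])
E
python3 - <<'E'
from h import *
ctrl.move_straight([413,-302,93.5],max_speed=100,until_force=15)
print(ctrl.read_eef_pos(),ctrl.read_ft_force())
ctrl.gripper_to(0,55); print(ctrl.read_finger_gap(),ctrl.read_grip_force(),ctrl.read_t())
p=ctrl.read_eef_pos()
ctrl.move_straight([p[0],p[1],225],max_speed=120); print(ctrl.read_ft_force(),ctrl.read_finger_gap())
O=hole+(98+40)*za+12*xa
ctrl.reach(O-11.5*za,qi); ctrl.sleep(.3)
print(ctrl.read_t(),ctrl.read_eef_pos()-(O-11.5*za),ctrl.read_ft_force())
A=ctrl.snapshot("side");B=ctrl.snapshot("top")
cv2.imwrite("pics/sA.png",A[:,:,::-1]);cv2.imwrite("pics/tA.png",B[:,:,::-1])
u,v=proj("side",hole).astype(int);s=A[v-70:v+30,u-70:u+30,::-1]
u2,v2=proj("top",hole).astype(int);t=B[v2-50:v2+50,u2-60:u2+40,::-1];print(u,v,u2,v2)
cv2.imwrite("pics/c3.png",cv2.resize(np.hstack([s,t]),None,fx=4,fy=4,interpolation=cv2.INTER_CUBIC))
E
```

```text
[ 413.55546196 -302.0038703    93.7470014 ] [ 0.18767038  0.45975885 -0.38872704]
11.878347855766588 54.996448159217834 18.6667
[ 0.0182022  -0.10024279 -0.96834104] 11.887386540582096
20.9917 [0.5608564  0.68104134 0.3118713 ] [ 0.16332832  0.75322933 -1.03292004]
378 226 369 181
```

View pics/c3.png

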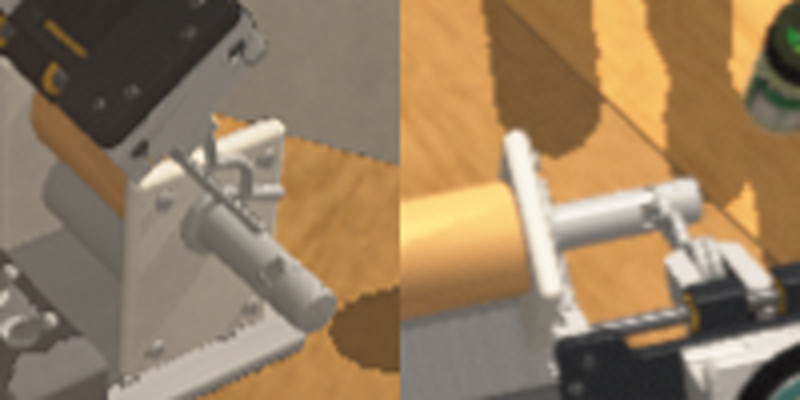

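The clip is held well. In the side half its straight leg lies on the operator side, with the tip near (262,226), and the bow is on the +x side as assumed. The hole mouth is at (272,267) in the side half and (652,210) in the top half. Now I'll compare the predicted pixels with the measured ones.

```bash
python3 - <<'E'
from h import *
np.set_printoptions(precision=1,suppress=True)
p=ctrl.read_eef_pos(); O=p+11.5*za
L=lambda x,z:O+x*xa+z*za
for n in("side","top"): print(n,"tip",proj(n,L(-12,-98)),"leg-60",proj(n,L(-12,-60)),"flare",proj(n,L(9,-91)),"mouth",proj(n,hole+12*za),"hole top pin tip",proj(n,hole-27*Y))
A=cv2.cvtColor(cv2.imread("pics/sA.png"),6).astype(int);B=cv2.cvtColor(cv2.imread("pics/tA.png"),6).astype(int)
print("side hole rows216-228 cols368-384");print(A[216:229,368:385])
print("side tip rows 204-220, cols 362-380");print(A[204:218,362:382])
print("top hole rows176-190 cols 364-386");print(B[174:192,362:384])
print("top original");print(cv2.cvtColor(cv2.imread("pics/top0.png"),6)[176:190,364:380])
E
```

```text
side tip [370.  216.8] leg-60 [361.4 207.5] flare [376.6 206.7] mouth [375.9 223.6] hole top pin tip [387.5 234.6]
top tip [374.1 187.3] leg-60 [378.7 193.5] flare [373.6 178.5] mouth [371.2 183.3] hole top pin tip [382.6 179. ]
side hole rows216-228 cols368-384
[[138 148 156 163 171 176 183 189 187 161 149 148 147 144 142 136 130]
 [128 138 145 155 163 169 177 182 189 184 165 151 145 142 140 135 134]
 [116 127 137 146 155 162 168 176 183 188 184 164 142 136 137 137 140]
 [109 114 125 135 145 154 161 167 176 173 192 189 159 137 136 139 144]
 [107 110 114 125 135 144 155 157 153 128 154 195 189 165 143 144 145]
 [105 107 109 115 123 134 139 127 117  99 119 163 189 190 188 156 143]
 [104 105 106 109 113 122 121 106 103 102 116 156 178 172 185 167 142]
 [100 102 105 106 108 114 109 106 105 105 103 148 169 165 171 181 177]
 [ 97 100 103 104 101 127 110 106 106 106 119 138 160 171 175 185 194]
 [114  97  99 102  94 114 117 110 106 113 128 139 150 161 168 179 187]
 [140 114  98  99 101  96 112 119 109 116 123 130 141 154 160 172 180]
 [148 141 114  98 102 102 106 117 110 113 118 123 134 14
[... 3274 characters left out ...]
 215 220 227 227 223 221 219]
 [222 225 229 232 235 237 239 235 222 212 215 215 211 210 208 206]
 [235 236 236 238 238 231 214 193 190 189 193 196 193 188 188 188]
 [236 232 225 218 200 158 133 134 142 149 166 175 173 173 169 167]
 [206 199 197 193 186 148 117 109 101 117 143 153 152 151 150 149]
 [188 186 184 178 172 141 112 101  95  99 124 134 133 131 130 129]
 [170 168 163 159 154 135 115 108 104 100 114 120 120 118 117 113]
 [151 147 143 138 133 128 132 130 119 107 108 110 108 108 109 111]
 [129 125 124 119 117 127 157 156 129 114 111 110 114 120 126 131]
 [113 112 109 107 108 110 115 117 122 132 137 139 145 155 157 157]
 [108 110 111 112 120 124 131 136 151 160 161 164 166 165 163 160]]
```

The leg's visible edge in the side image is a few pixels off the prediction. I'll difference the images against the clip-free originals to isolate the wire.

```bash
python3 - <<'E'
from h import *
from scipy.spatial.transform import Rotation as R
q=ctrl.read_orientation();M=R.from_quat([q[1],q[2],q[3],q[0]]).as_matrix();print((np.c_[xa,-Y,-za].T@M).round(3))
for a,b,r0,r1,c0,c1 in(("sA","side0",186,222,342,384),("tA","top0",172,204,362,394)):
    d=np.abs(cv2.imread(f"pics/{a}.png").astype(int)-cv2.imread(f"pics/{b}.png")).max(2)
    print(a,"cols from",c0)
    for r in range(r0,r1): print(r,"".join("#" if x>30 else "+" if x>14 else "." for x in d[r,c0:c1]))
print(tri((371.2,184.2),(376,222.9)), hole+12*za)
E
```

```text
[[ 1.     0.001 -0.   ]
 [-0.001  1.    -0.   ]
 [ 0.     0.     1.   ]]
sA cols from 342
186 #####################.....................
187 #####################.....................
188 ####################+.....................
189 ####################......................
190 ####################......................
191 ####################......................
192 ####################......................
193 ###############.####+.....................
194 ##############+..####.+####...............
195 ###+###.######..+###+#######..............
196 ####+#...######+.###.##...++#.............
197 #####.....+####+.+##+++++##+++............
198 +###+......+###.++++......##++............
199 ###+........+##++++.......+#+.............
200 ##+...........+#++........+#+.............
201 #+.............+##........+++.............
202 ................+##..+....++#++######.....
203 .................+####....+##+#######+....
204 ..................+###+..+###++++..+#+....
205 ...................+#.++..+#+++++++#+.....
206 .....................++.+#................
207 ...................
[... 1312 characters left out ...]
##+............
189 ............########.++++.......
190 ............+#############+++...
191 .............+##################
192 ..............##################
193 ..............+#################
194 .............+##################
195 ............+###################
196 ............+###################
197 .............###################
198 .............###################
199 .............###################
200 .............###################
201 .............+##################
202 .............+##################
203 ..............##################
(array([ 596.07949932, -275.52067914,  111.40439666]), np.float64(2.305211125566281)) [ 597.28547647 -275.51318323  109.82982453]
```

```bash
python3 - <<'E'
from h import *
np.set_printoptions(precision=1,suppress=True)
p=ctrl.read_eef_pos(); O=p+11.5*za
def loc(P): d=P-O; return np.array([d@xa,d@Y,d@za])
for nm,s in(("tip",(372.6,214)),("flare",(378,203))):
    for t in((374.8,181.5),(375.6,183),(376,184),(377.5,185),(378.3,186),(378.7,188)):
        P,e=tri(t,s); print(nm,t,"clip xyz",loc(P),"res",round(e,1))
B=cv2.imread("pics/tA.png")[174:194,366:386]
# side rays meeting the clip plane (y=0 in hand), for points along the leg and bow
for s in((357.7,200),(361.5,203),(367,208),(370.5,211),(372.6,214),(378,203),(369,200),(366,195)):
    o,d=ray("side",s); t=((O-o)@Y)/(d@Y); print("side",s,loc(o+t*d))
E
```

```text
tip (374.8, 181.5) clip xyz [ -2.7  -1.8 -97.5] res 5.6
tip (375.6, 183) clip xyz [ -3.9  -2.9 -94.9] res 3.1
tip (376, 184) clip xyz [ -4.8  -3.5 -93.4] res 1.3
tip (377.5, 185) clip xyz [ -5.5  -5.7 -89.7] res 0.1
tip (378.3, 186) clip xyz [ -6.3  -6.8 -87.5] res 1.5
tip (378.7, 188) clip xyz [ -8.   -7.3 -85.2] res 5.1
flare (374.8, 181.5) clip xyz [ 10.7  -1.3 -80.3] res 9.5
flare (375.6, 183) clip xyz [  9.5  -2.5 -77.7] res 11.9
flare (376, 184) clip xyz [  8.6  -3.  -76.2] res 13.6
flare (377.5, 185) clip xyz [  7.8  -5.2 -72.7] res 14.7
flare (378.3, 186) clip xyz [  7.   -6.4 -70.4] res 16.2
flare (378.7, 188) clip xyz [  5.4  -6.9 -68.2] res 19.7
side (357.7, 200) [ -7.8  -0.  -37.7]
side (361.5, 203) [ -6.5  -0.  -51.3]
side (367, 208) [ -5.3  -0.  -72.9]
side (370.5, 211) [ -4.3  -0.  -86.7]
side (372.6, 214) [ -5.1  -0.  -97.7]
side (378, 203) [ 15.3  -0.  -86.1]
side (369, 200) [  6.7  -0.  -60.7]
side (366, 195) [  8.5  -0.  -44.6]
```

With the leg and flare intersected with the clip plane, both agree that the clip is turned about 4.3° in the hand, tip towards +x, with no shift. I'll turn the tool to cancel that, bring the tip to 5 mm above the mouth, and measure it the same way.

```bash
cat >> h.py <<'E'
phi=np.radians(4.3)
def tool(phi): 
    z=za*np.cos(phi)+xa*np.sin(phi); x=xa*np.cos(phi)-za*np.sin(phi); return z,quat(np.c_[x,-Y,-z])
def diff(n,name,r0,r1,c0,c1):
    im=ctrl.snapshot(n)[:,:,::-1]; cv2.imwrite(f"pics/{name}.png",im)
    d=np.abs(im.astype(int)-cv2.imread(f"pics/{n}0.png")).max(2); print(n,"cols from",c0)
    for r in range(r0,r1): print(r,"".join("#" if x>30 else "+" if x>14 else "." for x in d[r,c0:c1]))
E
python3 - <<'E'
from h import *
np.set_printoptions(precision=1,suppress=True)
zt,q=tool(phi)
O=hole+(98+17)*za+12*xa
ctrl.move_straight(O-11.5*zt,max_speed=60,rot=q); ctrl.sleep(.3)
p=ctrl.read_eef_pos();O2=p+11.5*zt; print(ctrl.read_t(),O2-O)
tip=O2-12*xa-98*za
for n in("side","top"): print(n,"pred tip",proj(n,tip),"mouth",proj(n,hole+12*za),"leg-60",proj(n,tip+38*za),"flare",proj(n,O2+9*xa-91*za))
diff("side","sB",195,230,345,392); diff("top","tB",168,204,358,394)
E
```

```text
21.925 [-0.4 -0.5  0. ]
side pred tip [374.8 222.7] mouth [375.9 223.6] leg-60 [366.5 213.7] flare [381.3 212.8]
top pred tip [372.  184.2] mouth [371.2 183.3] leg-60 [376.4 190.1] flare [371.5 175.5]
side cols from 345
195 ####################+++........................
196 #################++++..........................
197 ################+++++..........................
198 #############+++++++#..........................
199 ###########++++++++##..........................
200 .#########+++#+++.###..........................
201 +#####+++++####+..###..........................
202 ..+#+++++++###....###.+###+....................
203 ....#++++..+##....###++#####+..................
204 ....+##+....+##...###.+++.+#+..................
205 .....++......+##.+......+##+++.................
206 ..............##.#........##++.................
207 ..............+++..+......###..................
208 ...............+##++......+##..................
209 ................+##+......###..................
210 .................+##+.....###..................
211 ..................+##.....###.######........
[... 1733 characters left out ...]
...
187 .............+#+++##########+++++...
188 ..............+###################+.
189 ..............+####################+
190 ...............+####################
191 ..............+#####################
192 ..............+#####################
193 ..............+#####################
194 ..............+#####################
195 ...............#####################
196 ...............#####################
197 ...............#####################
198 ...............#####################
199 ...........+########################
200 .....+##############################
201 +++#################################
202 ####################################
203 ####################################
```

The leg now lies on its predicted line in the side view, through (366.8,214) and (372.3,220), so the tip is where it should be. I'll probe into the hole under a low force limit, searching in small steps if it is blocked.

```bash
python3 - <<'E'
from h import *
np.set_printoptions(precision=1,suppress=True)
zt,q=tool(phi)
def T(dx,dy,t): # tip height t above hole centre
    return hole+dx*xa+dy*Y+(98+t)*za+12*xa-11.5*zt
for dx,dy in((0,0),(0,-1.5),(0,1.5),(1.5,0),(-1.5,0),(1.5,-1.5),(-1.5,-1.5),(1.5,1.5),(-1.5,1.5)):
    ctrl.move_straight(T(dx,dy,16),max_speed=60)
    r=ctrl.move_straight(T(dx,dy,2),max_speed=35,until_force=7)
    f=ctrl.read_ft_force(); e=ctrl.read_eef_pos()-T(dx,dy,0)
    print((dx,dy),r,"tip at",e@za,"lat",e@xa,e@Y,"F",f@xa,f@Y,f@za,ctrl.read_t())
    if not r or e@za<8: break
    if ctrl.read_t()>32: break
E
```

```text
(0, 0) False tip at 1.74876614989733 lat -0.11343620510181807 0.21283507097617482 F -1.3025382279760027 0.10542806155234359 -1.1655639860633864 22.825
```

The tip went in at the first try. Now I'll push it home in stages, watching the force.

```bash
python3 - <<'E'
from h import *
np.set_printoptions(precision=1,suppress=True)
zt,q=tool(phi)
T=lambda t:hole+(98+t)*za+12*xa-11.5*zt
for t in(-8,-16,-22,-27,-31,-35,-38,-41,-43,-44):
    r=ctrl.move_straight(T(t),max_speed=40,until_force=40)
    f=ctrl.read_ft_force(); e=ctrl.read_eef_pos()-T(0)
    print(t,r,np.array([e@za,e@xa,e@Y]),"F",np.array([f@xa,f@Y,f@za]),ctrl.read_torque().round(2),ctrl.read_t())
    if r or abs(f@xa)>25 or abs(f@Y)>20: break
E
```

```text
-8 False [-8.3 -0.1  0.2] F [-0.3 -0.2 -1.1] [-0.1  0.6  0. ] 23.225
-16 False [-16.3   0.3  -0.3] F [ 0.6 -1.  -1.9] [-0.2  0.2 -0.1] 23.575
-22 False [-22.1   0.3  -0.3] F [-0.2 -1.3 -2.1] [-0.4  0.2 -0.2] 23.875
-27 False [-27.3   0.1  -0.3] F [ 0.7 -2.9 -8.7] [-0.6  0.1 -0.3] 24.15
-31 False [-31.4   0.    0.1] F [ 0.2 -2.1 -8.9] [-0.5  0.  -0.3] 24.4
-35 False [-35.4  -0.1   0.4] F [ 0.  -1.2 -9.8] [-0.5  0.1 -0.2] 24.65
-38 False [-37.9  -0.3   0.3] F [-0.5 -1.  -2. ] [-0.2  0.5 -0.1] 24.9
-41 False [-40.9  -0.3   0.3] F [-1.7 -0.  -1.3] [-0.2  0.7  0. ] 25.15
-43 False [-43.   -0.2   0.3] F [-1.  -0.3 -0.6] [-0.2  0.7  0. ] 25.4
-44 False [-44.   -0.2   0.1] F [-0.8 -1.2 -0.5] [-0.1  0.8 -0. ] 25.65
```

The push-over force came and went between -27 and -38 mm, and the clip is at depth. I'll release, back off along the clip axis and look.

```bash
python3 - <<'E'
from h import *
zt,q=tool(phi)
ctrl.gripper_to(40); p=ctrl.read_eef_pos(); print(ctrl.read_ft_force())
ctrl.move_straight(p+70*zt,max_speed=120)
ctrl.reach([430,-330,330],quat(np.c_[X,-Y,-Z])); print(ctrl.read_t())
s=ctrl.snapshot("side");t=ctrl.snapshot("top")
cv2.imwrite("pics/sC.png",s[:,:,::-1]);cv2.imwrite("pics/tC.png",t[:,:,::-1])
cv2.imwrite("pics/c4.png",cv2.resize(np.hstack([s[170:260,330:420],t[150:240,325:415]])[:,:,::-1],None,fx=4.4,fy=4.4,interpolation=cv2.INTER_CUBIC))
O=hole+55*za+12*xa
np.set_printoptions(precision=1,suppress=True)
for nm,x,z in(("coil",0,0),("coiltop",0,15),("coil-x",-15,0),("coil+x",15,0),("tip",-12,-98),("flare",9,-91)):
    P=O+x*xa+z*za; print(nm,(proj("side",P)-[330,170])*4.4,(proj("top",P)-[325,150])*4.4+[396,0])
E
```

```text
[0.62392686 0.78306219 0.60519361]
27.775
coil [181.6 170.2] [617.6 150.6]
coiltop [166.7 153.6] [625.5 161. ]
coil-x [155.7 196.8] [621.8 181.9]
coil+x [207.4 143.6] [613.3 118.9]
tip [250.6 288. ] [574.2 112.4]
flare [278.3 247.1] [571.5  75.5]
```

View pics/c4.png

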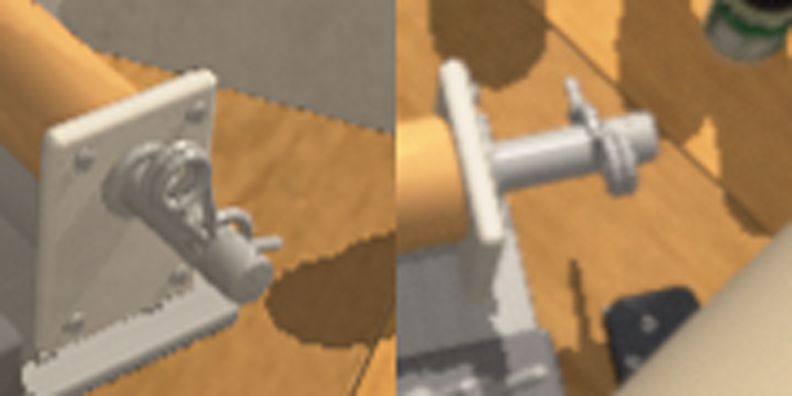

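The last picture shows the leg through the pin and the bow sprung over it. The coil is at (180,172), against a predicted home position of (181.6,170.2). The flare end is at (278,240), against (278,247), which is within calibration error. Nothing else has moved and the robot is clear, so I'm handing in.

```bash
python3 -c "
from station import ctrl
print(ctrl.close_job(),ctrl.read_t())"
```

```text
the job is handed in; nothing more can be done
the job is handed in; nothing more can be done
```

All four toggles are swept off to the right, the R-clip is through the axle's cross-hole with its bow sprung over and released, and the job was handed in at about 28 s, though I don't have the judge's result.

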